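# Seat the test-board carrier on its three-ball locator

## Robot

A 7-joint arm with a two-finger parallel gripper is mounted at the origin on the work surface. World frame = base frame: x ahead of the robot, y to its left, z up, the work surface at z = 0. Lengths are in m, angles in rad, forces in N, time in s.
With the tool pointing down it reaches from about 0.4 to 0.875 m from the base axis. Payload 4.4 kg.
Tool frame: the origin (TCP) lies midway between the tips of the shut fingers; the grasp point (between the pads) lies bot.tcp_to_grasp behind it (bot.tcp_to_grasp is the distance from the TCP to the grasp point, in m); z points along the fingers, y is the direction in which the jaws open and shut (so a half turn about z gives the same grasp; the last joint's range is limited). The gripper opens to 85 mm and grips with 20 to 120 N. Pads are 22 mm wide; open, the fingers measure 114 mm over their backs; the gripper's body (76 mm by 85 mm) begins 54 mm behind the grasp point. The pads swing forward as they close: fully open they stand 13 mm farther back than shut.
Start: joints at [1.236, 0.628, 0.038, 1.517, -0.027, 0.996, -0.02], TCP at [0.173, -0.627, 0.231] pointing down, gripper open.
Joint ranges: [-3.06, 3.06], [-0.37, 2.12], [-1.25, 1.32], [0.18, 2.47], [-1.1, 4.24], [0.23, 1.98], [-2.94, 2.94]. Speed limits (rad/s): [2.57, 2.57, 3.14, 3.14, 3.14, 3.14, 3.14].

## Interface

Orientations are given as [roll, pitch, yaw] about the fixed x, y, z axes, in that order (R = Rz(yaw) Ry(pitch) Rx(roll)).
In Python, from workcell import bot gives the robot as it stands. Calls block until the motion is done:
- bot.move_to(position, orientation): joint-space move of the TCP to a pose.
- bot.move_l(position, orientation=None, speed=0.15, stop_force=None): straight line of the TCP; orientation=None keeps the orientation; speed is the mean speed in m/s. With stop_force (N) it stops when the force on the tool has changed by that much, and returns True; else False.
- bot.goto_joints(angles): joint-space move.
- bot.gripper_to(opening): finger opening in m; the grip force is fixed at half the most; returns when the fingers have stopped.
- bot.sleep(seconds).
- bot.solve_ik(position, orientation): joint angles nearest the present ones, or None.
- bot.get_state(): the state.
- bot.get_image(name): name is "scene" or "top" or "wrist"; returns a dict with "pixels" (400x640x3 uint8, red, green, blue), "vfov" (degrees; the focal length in pixels is half the picture's height over the tangent of half this angle, whatever the lens; pixels are square), "cx", "cy" (the principal point, pixels), "dist" ([k1, k2, p1, p2, k3] as OpenCV has them; the pictures are not rectified), "R" (3x3) and "t" (3): a world point X has camera coordinates R X + t. Camera axes: x right, y down, z forward; pixel columns grow to the right and rows downward; lengths in m; the calibration is good to about 2 mm. A picture is of the moment at which its call begins. There is no depth.
A pose or a line that the arm cannot do raises bot.Unreachable and nothing moves.
- bot.finish_job(): hands the job in, once; it reports no verdict.
Trained networks look in the newest picture that a camera, given by its name, has taken for a name from the list of things; names that differ only in an ending like _2 or _b are one class to them, and where a whole thing is asked for, a point or a joint stands for the part that bears it (a point fixed in the world has none). Each returns a list of dicts, best first, with "conf" (0 to 1); they miss things now and then, are a little off and sometimes report something else, mostly with a low value. They report only what shows in the picture. A call takes as long as a camera call. They do not tell look-alikes from the thing itself.
- bot.spot_in(camera, query): "position" ([x, y, z] in m, in world coordinates, good to about 4 mm: the middle of the surface that is visible of it).
- bot.cut_out(camera, query): "mask" (400x640 bool, what is visible of it).
The state is a dict: "clock": time; "joint_pos": joint angles; "qvel": joint speeds; "joint_efforts": joint torques, N m; "tcp_pos": TCP position; "orientation": TCP orientation; "ft_force": force on the tool from outside, world axes, zero at the start; "wrist_torque": the same for the moment, N m; "gripper_width": finger opening in m.
Only numpy, scipy, OpenCV 4.12 (cv2) and the standard library are available. Lean on these libraries where they do the work, as an engineer would, in place of code of your own. Each camera call takes 0.05 s, during which the arm holds its last target.

## Task

Pick up the aluminium board-carrier plate by its grip bar and slide it, bevelled edge first and away from you, over the three steel balls and in under the two spring hooks of the fixture. Work it gently forward by feel until all three balls have dropped into the slots beneath and the springs have pulled it fully home and level, then let go; do not force it, and leave the other things on the bench alone.

Things in the scene. Friction and masses are not known exactly. Their poses are not given: they have to be found in the camera images.
- base: steel base of the fixture, fixed, 220 x 130 mm, 14 mm high. Origin: centre of its underside on the bench; z up, +x = the way the carrier is slid in (roughly away from the robot). On it an aluminium locator head (120 x 145 mm, top at z 26 mm) is clamped tight, centred in y, but anywhere within +-24 mm of the middle along base x: that offset is NOT measured; feel or see it.
- ride_mid (a point): point over the base's centre at ball-top height, z 38 mm; axes of the base. Head: three 16 mm steel balls at head x,y (20,30), (20,-30), (-38,0) mm, two spring hooks at head x 0. A carrier riding on the balls has its underside at z 38 mm; seated, level at about 34.5 mm, with the base's y and yaw and the head's x.
- plate_grip (a point): centre of the carrier's black grip bar, 38 mm above the carrier's underside, mid-carrier. z up, +x to the bevelled front. Bar 16 mm thick (x; pinch here), 40 mm wide (y), 13 to 63 mm above the underside. Carrier: aluminium, 120 (x) x 100 (y) x 13 mm, 0.3 to 0.5 kg, circuit strips on top under 4 mm high; starts flat on the bench.
- plate_front (a point): middle of the carrier's front lower edge, 60 mm ahead of the bar. The front 24 mm slope down to a 5 mm lip that lifts the hooks (its last 6 mm relieved 2.5 mm beneath). Underside slots, 11 mm wide: two long in y (24 mm) at carrier x,y (20,+-30) mm from the middle, one long in x (18 mm) at (-38,0). Within 2 mm of the balls and not held tight, the carrier sinks 3 mm and centres itself.
- hook_left (a joint): rise (m) of the left (+y) hook. Post inner faces at y +-53 mm (3 mm off the carrier's sides), 57 mm tall; round nose 10 mm thick, underside 44.8 mm up at rest, reaching in to y +-37 mm. Spring pulls down 2.4 N at rest, +0.2 N per mm. 0: free; about 0.0057: carrier riding on the balls; 0.004 on the way in: bevel beneath, some 48 mm short of home; about 0.0025: carrier home.
- hook_right (a joint): the same for the right (-y) hook. Balls and noses are polished: pushed at the bar, the riding carrier slides on with about 7 to 12 N; as the balls drop in, that falls to about zero, then rises again as the slots stop it. Pushing on with over 20 to 25 N forces the fixture and tips the carrier out.
- meter: grey bench multimeter lying loose, 140 x 72 x 38 mm, origin at the centre of its underside; leave alone
- partsbin: loose blue parts bin 120 x 100 x 55 mm, origin at the centre of its underside; leave alone
- reel: loose black reel of solder, 56 mm across, 40 mm high, origin at the centre of its underside; leave alone
- driver: loose screwdriver lying along its x, black handle; leave alone
Things that resemble listed ones, but are neither listed nor needed, are in the scene too. Of the things that look like the part that bears plate_grip, the smallest one is meant.

How it is judged:
On the way, in this order (a step that is already met when the one before it is completed fails the run):
1. the carrier is lifted off the bench (height (world z) of plate_grip above 0.06 m), for 0.1 s.
2. the carrier is under both hooks and has lifted them, riding on the balls (value of joint each of hook_left, hook_right above 0.0045 m and x of plate_grip in the frame of base above -0.085 m), for 0.1 s.
At the end, for the whole second after the job is handed in: carrier released on the balls, all three in its slots: grip centre 71.2-74.0 mm above the base's underside, tilt < 0.02 rad, along the base within 2 deg, within 2.5 mm of its centre line and 27 mm of mid-position in x, both hooks bearing on it (raised 1-4 mm), at rest (z of plate_grip in the frame of base between 0.0712 and 0.074 m and angle between plate_grip's own z axis and vertical below 0.02 rad and angle between the x axis of plate_grip and the x axis of base, either way round below 0.035 rad and x of plate_grip in the frame of base between -0.027 and 0.027 m and y of plate_grip in the frame of base between -0.0025 and 0.0025 m and value of joint hook_left between 0.001 and 0.004 m and value of joint hook_right between 0.001 and 0.004 m and velocity of joint hook_left between -0.01 and 0.01 m/s and velocity of joint hook_right between -0.01 and 0.01 m/s); the robot touches nothing.
It fails at once if the carrier is forced: contact force between carrier and fixture over 60 N (contact force between plate and base above 60 N).
It fails at once if the robot itself pushes on the fixture with more than 8 N (contact force between any of the fingers, the arm and base above 8 N).
It fails at once if a bystander (meter, parts bin, reel or screwdriver) is moved by more than 20 mm (distance of any of meter, partsbin, reel, driver from where it was at the start of the episode above 0.02 m).
It also fails if it takes over 67 s, if anything falls off the work surface, if the arm or the gripper's body presses on something with over 40 N, if the wrist force passes 120 N, or if a joint passes its speed limit or range.

## Working session

There is one attempt and no reset: what is moved stays moved. The work goes in short steps, each a Python script; the robot and the scene stay as the last script left them, time stands still between calls to the robot, and variables do not carry over. Pictures are saved under pics/ and viewed, and the job is handed in when it is done.

```bash
ls; mkdir -p pics; python3 - <<'E'
from workcell import bot
import cv2
s=bot.get_state();print(s, bot.tcp_to_grasp)
for c in ("scene","top","wrist"):
    i=bot.get_image(c);cv2.imwrite(f"pics/{c}0.png",i["pixels"][:,:,::-1])
    print(c,i["vfov"],i["cx"],i["cy"],i["dist"],i["R"],i["t"])
    for q in ("base","plate_grip","hook_left","hook_right","plate_front","meter","partsbin","reel","driver"):
        print(c,q,[( [round(float(v),4) for v in d["position"]],round(d["conf"],2)) for d in bot.spot_in(c,q)])
E
```

```text
pics
{'clock': 0.0, 'joint_pos': array([ 1.2361913 ,  0.62932815,  0.03846917,  1.51837706, -0.02698398,
        0.99630508, -0.01999022]), 'qvel': array([ 4.04224281e-04,  1.53827957e-04, -1.30293959e-03, -4.65639069e-04,
       -1.11820432e-03,  1.04582303e-03, -3.61805209e-05]), 'joint_efforts': array([ 1.13346584e-04, -5.63398182e+01,  1.22601639e+00, -1.93443561e+01,
        1.09586355e-02,  1.05283907e-02, -4.98002791e-06]), 'tcp_pos': array([ 0.17246709, -0.62604787,  0.23039835]), 'orientation': array([-3.13969447e+00,  5.38100760e-05,  2.68801352e-01]), 'ft_force': array([-0.10663371,  0.95249732,  0.72888561]), 'wrist_torque': array([ 0.0067814 ,  0.0053627 , -0.00414853]), 'gripper_width': 0.08544538982712524} 0.0187
scene 47.24856572687862 318.3878814647994 197.0319180789028 [-0.07368634  0.          0.          0.          0.        ] [[-1.62295411e-01  9.86742184e-01  2.50143619e-04]
 [ 7.98292452e-01  1.31448950e-01 -5.87750232e-01]
 [-5.79990829e-01 -9.51894778e-02 -8.09042398e-01]] [-0.01626811 -0.42357599  1.82300672]
scene base [([0.5695, -0.1526, 0.0313], 0.83), (
[... 1099 characters left out ...]
4], 0.6)]
top meter [([0.7795, -0.008, 0.0326], 0.62)]
top partsbin [([0.7051, 0.3438, 0.0001], 0.94)]
top reel [([0.4973, 0.4037, 0.0385], 0.82)]
top driver [([0.5341, -0.4245, 0.0203], 0.74), ([0.5563, 0.1757, 0.0163], 0.43)]
wrist 60.93393278443495 320.68899185928467 201.57891539512275 [-0.06652406  0.          0.          0.          0.        ] [[ 2.64775261e-01 -9.64310117e-01  2.43258145e-04]
 [-9.22860243e-01 -2.53320990e-01  2.90099030e-01]
 [-2.79683807e-01 -7.70355398e-02 -9.56996601e-01]] [-0.65079193 -0.03721249  0.37891437]
wrist base []
wrist plate_grip []
wrist hook_left []
wrist hook_right []
wrist plate_front []
wrist meter []
wrist partsbin []
wrist reel []
wrist driver []
```

View pics/scene0.png

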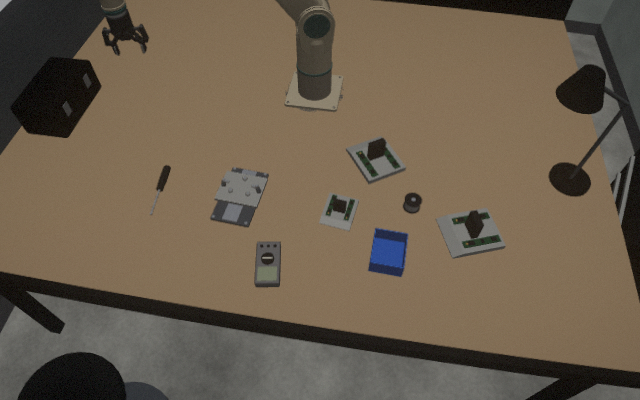

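View pics/top0.png

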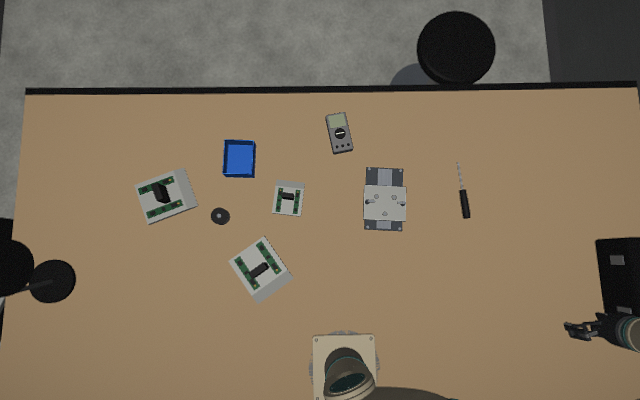

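View pics/wrist0.png

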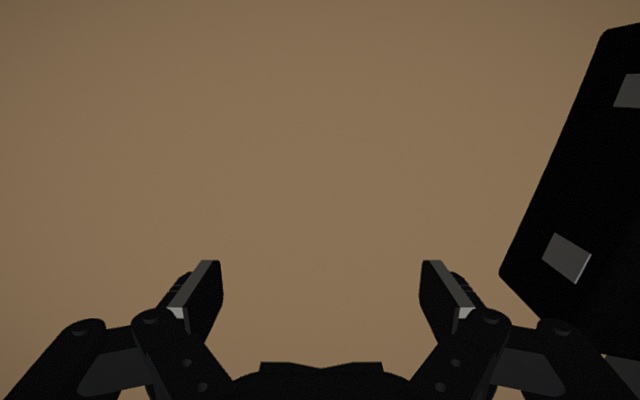

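```bash
cat > h.py <<'E'
from workcell import bot
import cv2, numpy as np
pi=np.pi
def shot(c,n):
    i=bot.get_image(c);cv2.imwrite(f"pics/{n}.png",i["pixels"][:,:,::-1]);return i
def K(i):
    f=200/np.tan(np.radians(i["vfov"])/2);return np.array([[f,0,i["cx"]],[0,f,i["cy"]],[0,0,1.]])
def back(i,uv,z):
    p=cv2.undistortPoints(np.array(uv,float).reshape(-1,1,2),K(i),np.array(i["dist"]))[:,0]
    d=np.c_[p,np.ones(len(p))]@i["R"]; c=-i["R"].T@i["t"]
    z=np.broadcast_to(z,len(p)); return c+d*((z-c[2])/d[:,2])[:,None]
def proj(i,X):
    return cv2.projectPoints(np.array(X,float).reshape(-1,3),cv2.Rodrigues(np.array(i["R"]))[0],np.array(i["t"],float),K(i),np.array(i["dist"]))[0][:,0]
E
python3 - <<'E'
from h import *
for y in (pi/2,-pi/2,):
    for p in ([.567,.176,.3],[.567,.176,.05],[.41,-.154,.1],[.56,-.154,.06],[.55,-.154,.3]):
        q=bot.solve_ik(p,[pi,0,y]); print(y,p,None if q is None else np.round(q,2))
bot.move_to([.56,-.154,.3],[pi,0,pi/2]); s=bot.get_state();print(s["clock"],s["tcp_pos"],s["orientation"])
i=shot("wrist","fix1")
for q in ("base","hook_left","hook_right"):
    print(q,[(np.round(d["position"],4),d["conf"]) for d in bot.spot_in("wrist",q)])
bot.move_to([.567,.176,.3],[pi,0,pi/2]); s=bot.get_state();print(s["clock"],s["tcp_pos"],s["orientation"])
i2=shot("wrist","car1")
for q in ("plate_grip","plate_front"):
    print(q,[(np.round(d["position"],4),d["conf"]) for d in bot.spot_in("wrist",q)])
import pickle;pickle.dump((i,i2),open("w1.pkl","wb"))
E
```

```text
1.5707963267948966 [0.567, 0.176, 0.3] [ 0.07  0.55 -0.67  1.58  0.37  1.14 -0.69]
1.5707963267948966 [0.567, 0.176, 0.05] [-0.22  0.8  -0.2   1.81  0.27  0.56 -0.6 ]
1.5707963267948966 [0.41, -0.154, 0.1] [ 0.46  0.58 -0.23  2.2   0.33  0.39 -0.04]
1.5707963267948966 [0.56, -0.154, 0.06] [ 0.39  0.78 -0.26  1.84  0.34  0.57 -0.1 ]
1.5707963267948966 [0.55, -0.154, 0.3] [ 0.5   0.47 -0.42  1.64  0.21  1.07  0.02]
-1.5707963267948966 [0.567, 0.176, 0.3] [ 0.26  0.67 -1.06  1.57  0.6   1.26  2.24]
-1.5707963267948966 [0.567, 0.176, 0.05] [-0.71  0.89  0.61  1.82 -0.78  0.69 -2.78]
-1.5707963267948966 [0.41, -0.154, 0.1] [ 0.01  0.61  0.42  2.22 -0.61  0.43 -2.22]
-1.5707963267948966 [0.56, -0.154, 0.06] [-0.08  0.82  0.48  1.86 -0.63  0.62 -2.34]
-1.5707963267948966 [0.55, -0.154, 0.3] [-0.08  0.48  0.47  1.66 -0.24  1.06 -2.68]
3.7 [ 0.55955702 -0.15570134  0.2997075 ] [-3.14091531e+00  6.86350514e-04  1.56809327e+00]
base [(array([ 0.5514, -0.1495,  0.0261]), 0.68)]
hook_left [(array([ 0.5405, -0.1041,  0.0519]), 0.46)]
hook_right [(array([ 0.533 , -0.2043,  0.0535]), 0.5)]
5.15 [0.56768994 0.17378641 0.29985659] [3.14136072e+00 1.63375203e-03 1.56806212e+00]
plate_grip [(array([0.3322, 0.2752, 0.0165]), 0.57)]
plate_front [(array([0.5613, 0.1777, 0.0145]), 0.76), (array([0.3354, 0.2715, 0.0172]), 0.59)]
```

View pics/fix1.png

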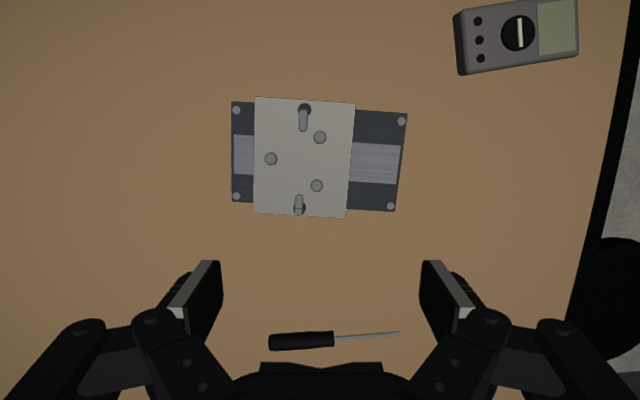

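View pics/car1.png

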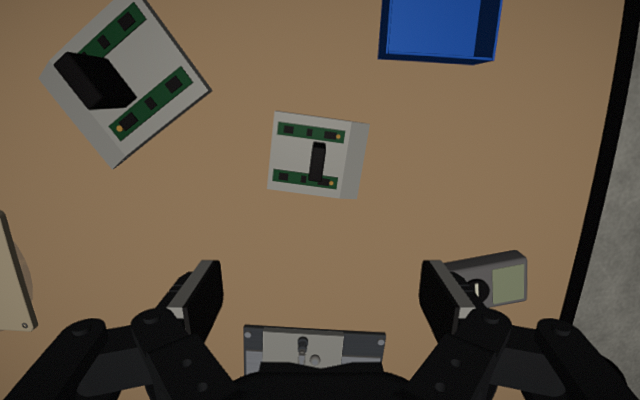

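```bash
python3 - <<'E'
import cv2
a=cv2.imread("pics/fix1.png")[90:225,220:420];cv2.imwrite("pics/fix1z.png",cv2.resize(a,None,fx=4,fy=4,interpolation=cv2.INTER_CUBIC))
a=cv2.imread("pics/car1.png")[100:210,255:380];cv2.imwrite("pics/car1z.png",cv2.resize(a,None,fx=5,fy=5,interpolation=cv2.INTER_CUBIC))
E
```

```text
(no output)
```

View pics/fix1z.png

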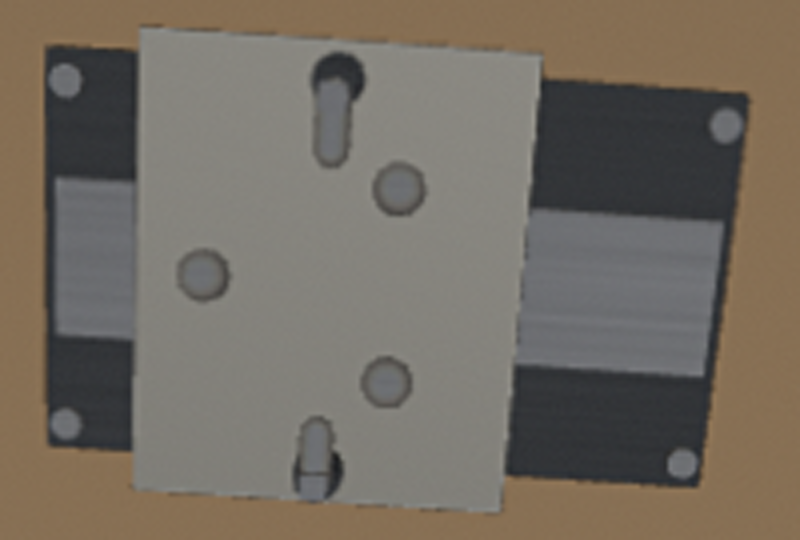

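View pics/car1z.png

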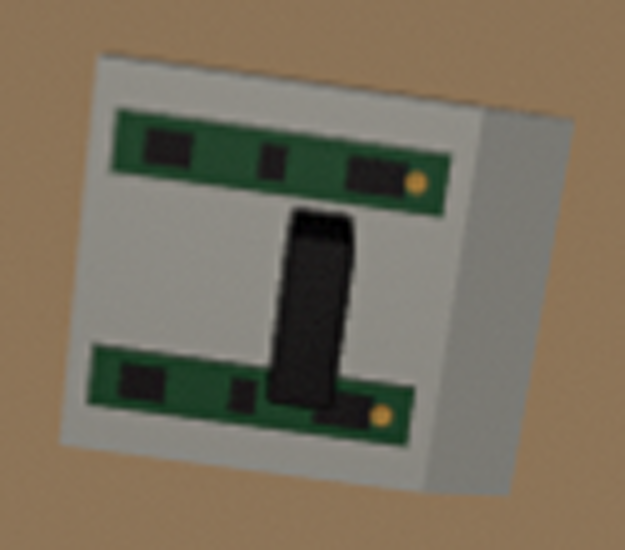

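```bash
cat > fit.py <<'E'
from h import *
import pickle
from scipy.optimize import least_squares
def rz(a,P): 
    P=np.array(P,float);c,s=np.cos(a),np.sin(a);return np.c_[c*P[:,0]-s*P[:,1],s*P[:,0]+c*P[:,1],P[:,2]]
def fitf(i,hc,bc,balls,p0=(.55,-.154,0,0)):
    H=[(-60,72.5,26),(60,72.5,26),(60,-72.5,26),(-60,-72.5,26)]
    B=[(-110,65,14),(110,65,14),(110,-65,14),(-110,-65,14)]
    L=[(20,30,30),(20,-30,30),(-38,0,30)]
    uv=np.vstack([hc,bc,balls])
    def r(p):
        P=np.array(H+B+L)/1000.; P[:4,0]+=p[3];P[8:,0]+=p[3]
        X=rz(p[2],P)+[p[0],p[1],0]
        return (proj(i,X)-uv).ravel()
    s=least_squares(r,p0,loss="soft_l1");return s.x,r(s.x).reshape(-1,2)
def fitc(i,top,lip,bar,p0=(.567,.176,0),z0=0):
    P=np.array([(-60,50,13),(-60,-50,13),(36,50,13),(36,-50,13),(60,50,5),(60,-50,5),(-8,20,63),(8,20,63),(8,-20,63),(-8,-20,63)])/1000.
    uv=np.vstack([top,lip,bar])
    def r(p): return (proj(i,rz(p[2],P)+[p[0],p[1],z0])-uv).ravel()
    s=least_squares(r,p0,loss="soft_l1");return s.x,r(s.x).reshape(-1,2)
E
python3 - <<'E'
from fit import *
i,i2=pickle.load(open("w1.pkl","rb"))
z=lambda a,k,o:(np.array(a)+.5)/k-.5+o
x,r=fitf(i,z([(138,26),(542,54),(500,513),(133,487)],4,(220,90)),z([(46,45),(749,93),(698,488),(49,447)],4,(220,90)),z([(399,188),(386,382),(203,275)],4,(220,90)))
print(x,"\n",r.round(1))
x,r=fitc(i2,z([(97,54),(60,443),(482,107),(425,492)],5,(255,100)),z([(574,118),(510,494)],5,(255,100)),z([(295,238),(350,243),(334,408),(270,402)],5,(255,100)))
print(x,"\n",r.round(1))
E
```

```text
[ 0.55362801 -0.15608311 -0.07020933 -0.01787299] 
 [[-0.2 -0.5]
 [ 0.4 -0.7]
 [ 0.3  0.1]
 [-0.4  0.7]
 [-1.7 -0.3]
 [ 2.  -0.1]
 [ 1.3  1.2]
 [-1.8  0.9]
 [-0.1  0. ]
 [ 0.  -0.1]
 [-0.  -0.1]]
[ 0.56333382  0.17560375 -0.13642888] 
 [[ 0.   0.1]
 [ 0.1  0.4]
 [ 0.4 -0.1]
 [-0.2 -0.1]
 [ 0.2 -0. ]
 [ 0.2  0.1]
 [-1.6 -1.5]
 [ 1.7 -0.6]
 [ 0.1  1. ]
 [-1.   0.4]]
```

```bash
cat >> h.py <<'E'
def st(m=""):
    s=bot.get_state();print(m,round(s["clock"],2),"tcp",s["tcp_pos"].round(4),"rpy",s["orientation"].round(4),"F",s["ft_force"].round(1),"T",s["wrist_torque"].round(2),"w",round(s["gripper_width"],4));return s
E
python3 - <<'E'
from h import *
y=pi/2-.1364; g=[.5633,.1756]
bot.move_to(g+[.13],[pi,0,y]); st()
i=shot("wrist","car2")
bot.move_l(g+[.022],[pi,0,y],speed=.08); st(); bot.sleep(.3); st()
bot.gripper_to(0.0); st("closed")
i=shot("wrist","car3")
E
```

```text
6.02 tcp [0.5646 0.1758 0.131 ] rpy [ 3.1397e+00 -1.1000e-03  1.4342e+00] F [ 0.2  0.5 -0.1] T [ 0.03 -0.04 -0.01] w 0.0853
 7.57 tcp [0.5637 0.1757 0.0225] rpy [ 3.1407e+00 -5.0000e-04  1.4344e+00] F [ 0.6  0.1 -0.6] T [0.02 0.03 0.04] w 0.0852
 7.87 tcp [0.5634 0.1756 0.0222] rpy [ 3.1413e+00 -2.0000e-04  1.4343e+00] F [0.1 0.8 0.3] T [0.1  0.04 0.  ] w 0.0854
closed 8.51 tcp [0.5634 0.1756 0.0221] rpy [ 3.1414e+00 -1.0000e-04  1.4344e+00] F [ 0.3 -0.1  2.5] T [ 0.04  0.09 -0.01] w 0.0154
```

View pics/car2.png

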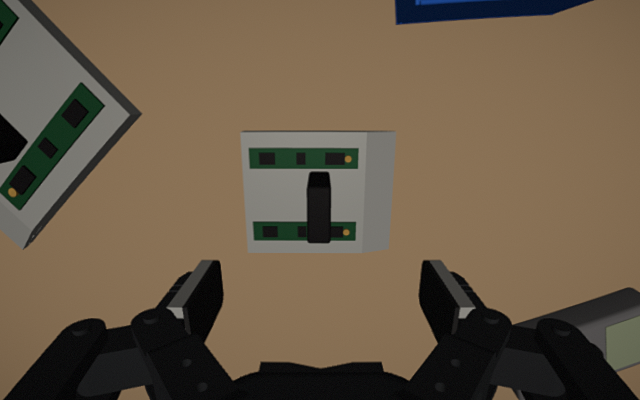

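View pics/car3.png

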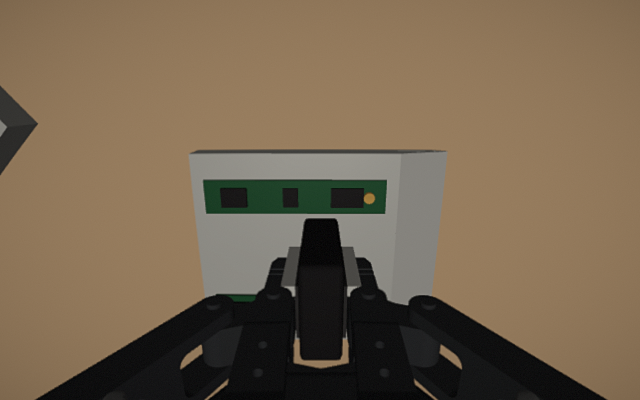

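```bash
python3 - <<'E'
from h import *
from fit import rz
i=bot.get_image("wrist")
for uv,z in (((190,154),.013),((402,154),.013),((447,152),.005)):
    P=back(i,[uv],z)[0]-[.5634,.1756,0]; print(rz(.1364,[P])[0].round(4))
st()
bot.move_l([.5633,.1756,.16],speed=.12); st("lift")
yf=pi/2-.0702
print(bot.solve_ik([.421,-.1468,.06],[pi,0,yf]))
bot.move_to([.421,-.1468,.12],[pi,0,yf]); bot.sleep(.2); st("over")
shot("scene","s2");shot("wrist","w2")
E
```

```text
[-0.0589  0.0498  0.013 ]
[0.0365 0.0496 0.013 ]
[0.0599 0.0494 0.005 ]
 8.61 tcp [0.5633 0.1756 0.0221] rpy [ 3.1415e+00 -1.0000e-04  1.4344e+00] F [-0.2  0.1  1.5] T [-0.01  0.06 -0.05] w 0.0151
lift 9.91 tcp [0.5627 0.1753 0.1591] rpy [-3.1400e+00  9.0000e-04  1.4345e+00] F [ 0.6  0.7 -2.9] T [-0.03  0.02  0.04] w 0.0153
[ 0.45813525  0.67010528 -0.26949189  2.20573323  0.53987193  0.32750821
 -0.34136361]
over 11.44 tcp [ 0.4219 -0.1459  0.1201] rpy [ 3.1407e+00 -3.0000e-04  1.5026e+00] F [ 0.  -0.  -3.8] T [-0.1  -0.    0.01] w 0.0153
```

View pics/w2.png

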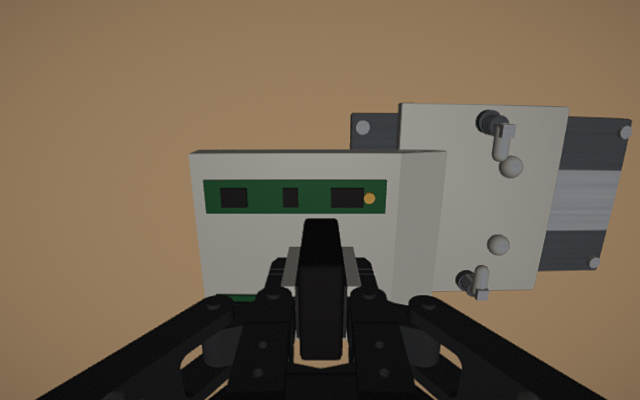

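View pics/s2.png

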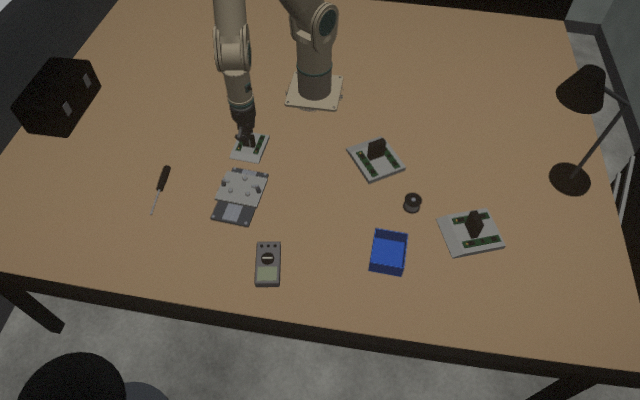

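```bash
python3 - <<'E'
from h import *
from fit import rz
i=bot.get_image("wrist")
B=np.array([.5536,-.1561,0])
for n,uv,z in (("ballL",(511,167),.03),("ballR",(498,244),.03),("hFL",(567,107),.026),("hRL",(400,103),.026),("hFR",(533,290),.026),("bRL",(350,113),.014),("bFL",(632,120),.014)):
    P=back(i,[uv],z)[0]-B; print(n,rz(.0702,[P])[0].round(4))
st()
E
```

```text
ballL [0.0024 0.029  0.03  ]
ballR [ 0.002  -0.0302  0.03  ]
hFL [0.0395 0.0712 0.026 ]
hRL [-0.079   0.0715  0.026 ]
hFR [ 0.0412 -0.0734  0.026 ]
bRL [-0.1116  0.0643  0.014 ]
bFL [0.1043 0.0634 0.014 ]
 11.59 tcp [ 0.4213 -0.1463  0.12  ] rpy [ 3.1414e+00 -1.0000e-04  1.5016e+00] F [-0.7 -0.9 -2.9] T [-0.02 -0.01 -0.01] w 0.0154
```

```bash
cat >> h.py <<'E'
YF=pi/2-.0702
_c,_s=np.cos(-.0702),np.sin(-.0702)
def pos(d,h):   # d: short of estimated home; h underside height, m
    x,y=-.0179-d,-.0004
    return [.5536+_c*x-_s*y,-.1561+_s*x+_c*y,.0221+h]
def dd(s):
    v=s["tcp_pos"][:2]-[.5536,-.1561]; return -.0179-(_c*v[0]+_s*v[1]), -_s*v[0]+_c*v[1]
def fb(s,F0=0):
    f=s["ft_force"]-F0; return np.round([_c*f[0]+_s*f[1],-_s*f[0]+_c*f[1],f[2]],1)
E
python3 - <<'E'
from h import *
bot.move_l(pos(.115,.039),[pi,0,YF],speed=.08); bot.sleep(.2); s=st("low"); print(dd(s),fb(s))
for d in (.06,.05,.04,.03):
    r=bot.move_l(pos(d,.039),[pi,0,YF],speed=.04,stop_force=15); s=st(f"{r}"); print("   d,y",np.round(dd(s),4),fb(s))
    if r: break
shot("wrist","w3")
E
```

```text
low 12.68 tcp [ 0.4213 -0.1473  0.0616] rpy [3.1406e+00 2.0000e-04 1.5004e+00] F [-0.5  0.6 -3.4] T [-0.01 -0.02 -0.03] w 0.0154
(np.float64(0.11467604043140506), np.float64(-0.0005356227535295178)) [-0.6  0.6 -3.4]
False 14.2 tcp [ 0.4755 -0.1511  0.0611] rpy [-3.1411e+00  1.0000e-04  1.5006e+00] F [ 0.5  0.6 -3.2] T [-0.02 -0.   -0.  ] w 0.0154
   d,y [ 0.0604 -0.0004] [ 0.5  0.6 -3.2]
False 14.6 tcp [ 0.4842 -0.1518  0.0603] rpy [-3.138  -0.      1.5002] F [-2.7 -0.7 -8.9] T [-0.03  1.09  0.01] w 0.0152
   d,y [ 0.0516 -0.0006] [-2.7 -0.9 -8.9]
False 15.0 tcp [ 0.4947 -0.1524  0.0606] rpy [-3.1394e+00 -1.0000e-04  1.5004e+00] F [ -5.    0.2 -10.3] T [ 0.    1.34 -0.03] w 0.0151
   d,y [ 0.0411 -0.0005] [ -5.   -0.2 -10.3]
False 15.4 tcp [ 0.5071 -0.1531  0.0613] rpy [ 3.1388e+00 -3.0000e-04  1.5007e+00] F [ -1.3  -1.4 -11.1] T [-0.02  0.37  0.02] w 0.0154
   d,y [ 0.0287 -0.0003] [ -1.2  -1.5 -11.1]
```

View pics/w3.png

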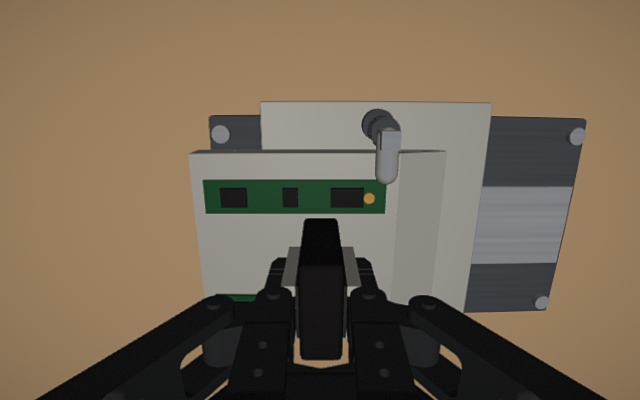

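```bash
python3 - <<'E'
from h import *
r=bot.move_l(pos(.014,.039),[pi,0,YF],speed=.03,stop_force=12); bot.sleep(.15);s=st(f"{r}"); print("   d,y",np.round(dd(s),4),fb(s))
for h in (.0384,.038,.0376,.0372,.0368):
    bot.move_l(pos(.014,h),[pi,0,YF],speed=.01); bot.sleep(.1); s=st(str(h)); print("   d,y",np.round(dd(s),4),fb(s))
    if s["ft_force"][2]>-5: break
E
```

```text
False 16.28 tcp [ 0.5229 -0.1543  0.0614] rpy [ 3.1392e+00 -2.0000e-04  1.5007e+00] F [  0.5   0.5 -12.3] T [-0.03 -0.08 -0.03] w 0.0154
   d,y [ 0.0129 -0.0003] [  0.4   0.5 -12.3]
0.0384 16.63 tcp [ 0.5228 -0.1543  0.0608] rpy [ 3.1395e+00 -1.0000e-04  1.5008e+00] F [  2.2  -0.2 -12.2] T [-0.13 -0.47  0.  ] w 0.0152
   d,y [ 0.013  -0.0003] [  2.2  -0.  -12.2]
0.038 16.98 tcp [ 0.5218 -0.1542  0.0601] rpy [ 3.1414e+00 -1.0000e-04  1.5007e+00] F [  1.8   0.1 -11.4] T [-0.07 -0.42 -0.03] w 0.0153
   d,y [ 0.0139 -0.0003] [  1.8   0.3 -11.4]
0.0376 17.33 tcp [ 0.5218 -0.1542  0.0599] rpy [3.1414e+00 1.0000e-04 1.5007e+00] F [ 0.7 -0.4 -7.6] T [ 0.05 -0.24  0.04] w 0.0154
   d,y [ 0.014  -0.0003] [ 0.7 -0.4 -7.6]
0.0372 17.68 tcp [ 0.5218 -0.1542  0.0598] rpy [3.1413e+00 2.0000e-04 1.5007e+00] F [0.1 1.  0.7] T [ 0.17  0.08 -0.03] w 0.0151
   d,y [ 0.0139 -0.0003] [-0.   1.   0.7]
```

```bash
python3 - <<'E'
from h import *
bot.gripper_to(.020); bot.sleep(.2); s=st("loose"); F0=s["ft_force"]; print(fb(s))
h=.0376
bot.move_l(pos(.014,h),[pi,0,YF],speed=.02)
for d in np.arange(.012,.0019,-.001):
    r=bot.move_l(pos(d,h),[pi,0,YF],speed=.015,stop_force=14)
    s=bot.get_state(); print(r,"t%.2f"%s["clock"],"cmd",round(d,4),"d,y",np.round(dd(s),4),"z",s["tcp_pos"][2].round(4),"f",fb(s),round(s["gripper_width"],4))
    if r: break
shot("wrist","w4")
E
```

```text
loose 18.11 tcp [ 0.5218 -0.1544  0.0594] rpy [3.1414e+00 1.0000e-04 1.5005e+00] F [ 0.  -0.  -0.5] T [-0.01 -0.02 -0.04] w 0.0201
[ 0.  -0.  -0.5]
False t18.64 cmd 0.012 d,y [ 0.012  -0.0005] z 0.0597 f [0.  0.8 0.4] 0.0199
False t18.89 cmd 0.011 d,y [ 0.0119 -0.0005] z 0.0596 f [-3.7  0.7  1.2] 0.02
False t19.14 cmd 0.01 d,y [ 0.0118 -0.0005] z 0.0595 f [-5.6 -0.4  3.1] 0.0203
False t19.39 cmd 0.009 d,y [ 0.0113 -0.0006] z 0.0594 f [-6.4  0.1  4.5] 0.0201
False t19.64 cmd 0.008 d,y [ 0.0105 -0.0006] z 0.0594 f [-6.6 -0.4  3.6] 0.0199
False t19.89 cmd 0.007 d,y [ 0.0096 -0.0006] z 0.0594 f [-6.4  0.   4.9] 0.0203
False t20.14 cmd 0.006 d,y [ 0.0087 -0.0006] z 0.0594 f [-6.2  0.2  5.9] 0.02
False t20.39 cmd 0.005 d,y [ 0.0077 -0.0006] z 0.0594 f [-6.9  0.1  5.3] 0.0201
False t20.64 cmd 0.004 d,y [ 0.0066 -0.0007] z 0.0593 f [-6.  -0.9  4.2] 0.0203
False t20.89 cmd 0.003 d,y [ 0.0055 -0.0007] z 0.0593 f [-6.1  0.   3. ] 0.0201
False t21.14 cmd 0.002 d,y [ 0.0031 -0.0006] z 0.0591 f [-2.6 -0.8 -1.7] 0.0201
```

View pics/w4.png

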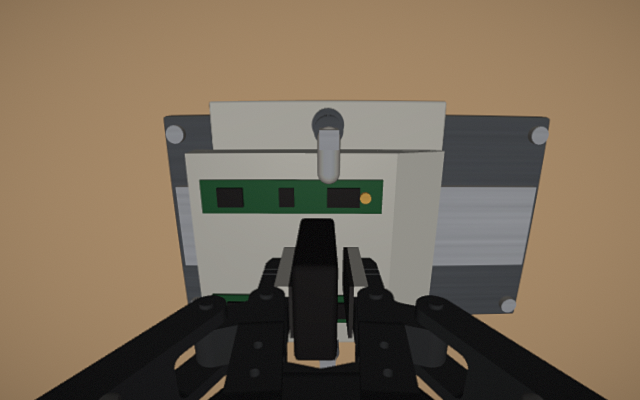

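```bash
python3 - <<'E'
from h import *
h=.0376
bot.sleep(.3)
s=bot.get_state(); print("d,y",np.round(dd(s),4),"z",s["tcp_pos"][2].round(4),"f",fb(s))
for d in (.0015,.001,.0005,0,-.0005,-.001):
    r=bot.move_l(pos(d,h),[pi,0,YF],speed=.015,stop_force=10); bot.sleep(.1)
    s=bot.get_state(); print(r,"t%.2f"%s["clock"],"cmd",round(d,4),"d,y",np.round(dd(s),4),"z",s["tcp_pos"][2].round(4),"f",fb(s),round(s["gripper_width"],4))
    if r or fb(s)[0]<-5: break
shot("wrist","w5");shot("scene","s5")
E
```

```text
d,y [ 0.0006 -0.0003] z 0.0602 f [ 0.5 -0.   0.1]
False t21.84 cmd 0.0015 d,y [ 0.0014 -0.0004] z 0.0597 f [ 0.  -0.3  0.2] 0.0202
False t22.19 cmd 0.001 d,y [ 0.001  -0.0004] z 0.0597 f [ 0.5  0.2 -0.4] 0.0202
False t22.54 cmd 0.0005 d,y [ 0.0005 -0.0004] z 0.0597 f [ 0.2 -0.4  0.5] 0.0203
False t22.89 cmd 0 d,y [-0.     -0.0004] z 0.0597 f [0.6 0.7 0.1] 0.0199
False t23.24 cmd -0.0005 d,y [-0.0006 -0.0004] z 0.0597 f [-0.3  0.6 -0.6] 0.0198
False t23.59 cmd -0.001 d,y [-0.001  -0.0004] z 0.0597 f [-0.4  0.6  0.5] 0.02
```

View pics/w5.png

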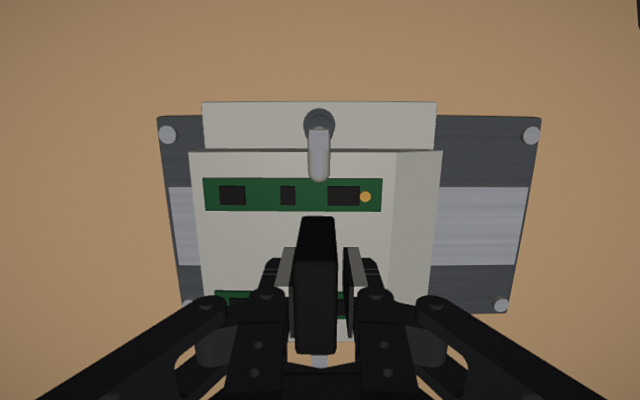

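```bash
python3 - <<'E'
from h import *
import pickle
bot.move_l(pos(.001,.0376),[pi,0,YF],speed=.03)
bot.gripper_to(.05); s=st()
bot.move_l(pos(.001,.16),[pi,0,YF],speed=.1)
bot.move_to([.56,-.154,.30],[pi,0,YF]); bot.sleep(.3); st()
i=shot("wrist","w6");shot("scene","s6");j=shot("top","t6")
pickle.dump(i,open("w6.pkl","wb"))
a=i["pixels"][80:230,210:430,::-1];cv2.imwrite("pics/w6z.png",cv2.resize(a,None,fx=3.6,fy=3.6,interpolation=cv2.INTER_CUBIC))
E
```

```text
24.34 tcp [ 0.5348 -0.1552  0.0597] rpy [3.1416 0.     1.5006] F [-0.2  0.2 -0.2] T [0.   0.01 0.02] w 0.0499
 26.57 tcp [ 0.5593 -0.154   0.2988] rpy [-3.1392e+00 -4.0000e-04  1.5006e+00] F [ 0.2 -0.4 -0. ] T [-0.02 -0.01 -0.05] w 0.0497
```

View pics/w6z.png

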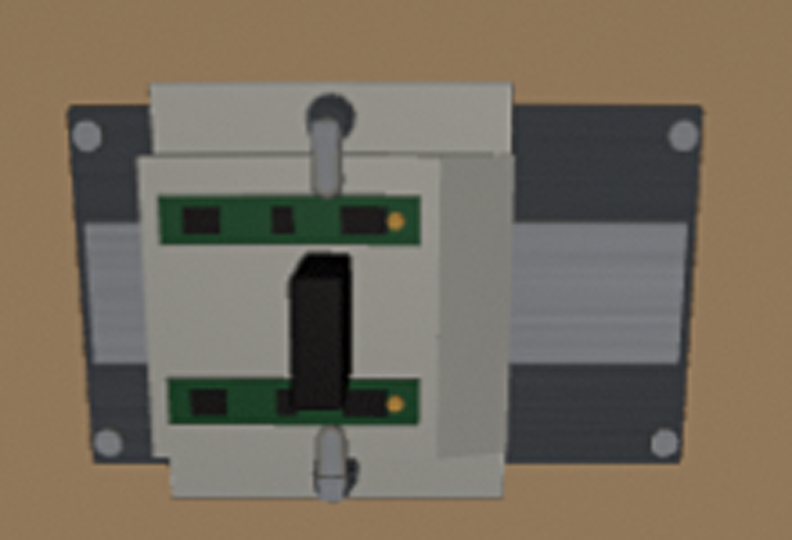

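```bash
python3 - <<'E'
from fit import *
i=pickle.load(open("w6.pkl","rb"))
z=lambda a:(np.array(a,float)+.5)/3.6-.5+np.array((210,80))
H=np.array([(-60,72.5,26),(60,72.5,26),(60,-72.5,26),(-60,-72.5,26)])/1e3
B=np.array([(-110,65,14),(110,65,14),(110,-65,14),(-110,-65,14)])/1e3
uv=np.vstack([z([(151,83),(513,83),(502,499),(171,499)]),z([(68,105),(702,105),(680,463),(95,463)])])
def r(p):
    P=np.vstack([H,B]);P[:4,0]+=p[3];return (proj(i,rz(p[2],P)+[p[0],p[1],0])-uv).ravel()
s=least_squares(r,(.55,-.15,-.07,-.018));b=s.x;print(b.round(4),abs(r(b)).max().round(1))
C=np.array([(-60,50,13),(-60,-50,13),(36,50,13),(36,-50,13),(-8,-20,63),(8,-20,63)])/1e3
cu=z([(138,155),(152,458),(440,157),(437,457),(289,410),(348,410)])
from scipy.spatial.transform import Rotation as Ro
for z0 in (.0345,.038,None):
    def q(p):
        R=Ro.from_euler("xyz",[p[4],p[5],p[2]]) if z0 is None else Ro.from_euler("z",p[2])
        return (proj(i,R.apply(C)+[p[0],p[1],p[3] if z0 is None else z0])-cu).ravel()
    s=least_squares(q,(.54,-.155,-.07,.036,0,0));x=s.x
    d=rz(-b[2],[[x[0]-b[0],x[1]-b[1],0]])[0]
    print(z0,"in base",d.round(4),"dyaw",(x[2]-b[2]).round(4),"head dx",(d[0]-b[3]).round(4),x[3:].round(4),"cost",s.cost.round(2)); print(q(x).reshape(-1,2).round(1).tolist())
E
```

```text
[ 0.5537 -0.1561 -0.0709 -0.0176] 2.0
0.0345 in base [-0.0184 -0.0001  0.    ] dyaw -0.0046 head dx -0.0008 [0.036 0.    0.   ] cost 0.85
[[-0.4, -0.1], [0.2, -0.5], [0.1, -0.5], [-0.2, 0.2], [0.7, 0.3], [-0.5, 0.4]]
0.038 in base [-0.0181  0.0007  0.    ] dyaw -0.0044 head dx -0.0005 [0.036 0.    0.   ] cost 1.83
[[-0.8, -0.5], [-0.1, -0.2], [0.5, -0.9], [0.2, 0.5], [0.6, 0.6], [-0.4, 0.6]]
None in base [-0.0185 -0.0006  0.    ] dyaw -0.0046 head dx -0.0009 [ 0.0339 -0.0126  0.0001] cost 0.57
[[-0.2, 0.1], [0.2, -0.2], [0.0, -0.3], [-0.2, 0.4], [0.7, -0.1], [-0.5, 0.0]]
```

View pics/s6.png

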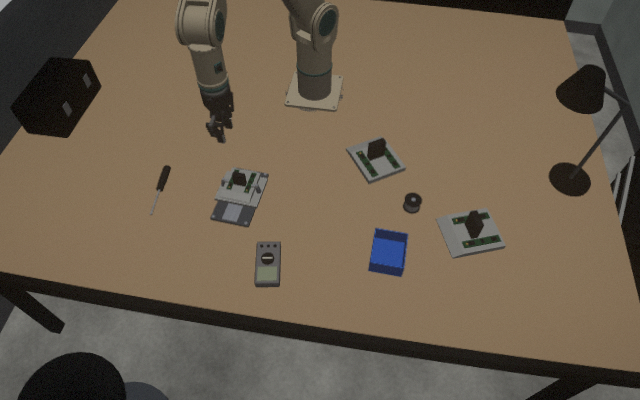

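```bash
python3 - <<'E'
from h import *
bot.gripper_to(0.0)
p=pos(0,.1);p[2]=.112
bot.move_to(p[:2]+[.14],[pi,0,YF]); bot.move_l(p,[pi,0,YF],speed=.1); bot.sleep(.2); st()
p[2]=.094
r=bot.move_l(p,[pi,0,YF],speed=.012,stop_force=4); s=st(str(r))
p[2]=.16
bot.move_l(p,speed=.15); bot.move_to([.50,-.154,.30],[pi,0,YF]); st()
i=shot("wrist","w7")
E
```

```text
28.57 tcp [ 0.5364 -0.1553  0.1128] rpy [3.1400e+00 3.0000e-04 1.5006e+00] F [-0.1 -0.   0.7] T [ 0.04 -0.04 -0.01] w 0.0003
True 29.68 tcp [ 0.5361 -0.1553  0.0975] rpy [3.1409e+00 1.0000e-04 1.5006e+00] F [ 1.1 -0.5  2.3] T [-0.08 -0.23  0.01] w -0.0001
 30.88 tcp [ 0.4994 -0.1542  0.2993] rpy [-3.1403e+00  2.0000e-04  1.5002e+00] F [ 0.2 -0.5  0.6] T [ 0.05 -0.03 -0.05] w -0.0001
```

View pics/w7.png

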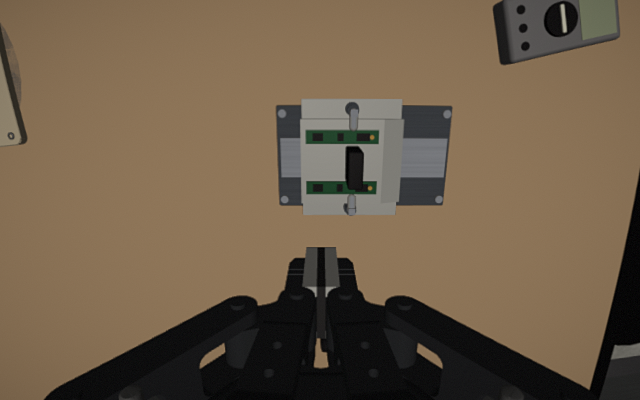

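The bar's top was felt at z 97.5 mm, which is exactly the seated height (34.5 + 63 mm). The last picture shows the carrier in place, with its bar at about (354,168) and both hooks on it. I'm handing the job in.

```bash
python3 -c "
from workcell import bot
print(bot.finish_job(), bot.get_state()['clock'])"
```

```text
the job is handed in; nothing more can be done
the job is handed in; nothing more can be done
```

The carrier is seated in the fixture and released, and I handed the job in at about 31 s of the 67 s allowed. I gripped the smallest carrier by its bar and slid it in level under both hooks. Once it rode on the balls I loosened the grip and pushed it forward with the rear finger.

**Slide:** Pushing took about 6 to 7 N while it rode on the balls. The force then fell to zero as the balls dropped in. I left out a final push against the slot stops.

**Last checks:**
- **Height:** a light touch put the bar top at 97.5 mm, which is the seated height (34.5 + 63 mm).
- **Position:** the picture fit puts the carrier at -18.4 mm along the base and within 1 mm of the centre line. That is within 1 mm of the head's measured offset of -17.6 mm. Yaw is about 0.005 rad off.
- **Hooks:** the pictures show both bearing on the carrier. I had no direct reading of the hook joints.
- **Other things on the bench:** they look unmoved, and the robot is clear of everything.

**Disagreements:**
- The free picture fit gave a tilt of about 0.013 rad, under the 0.02 limit; I took it as pixel noise, since the touch checked only the height at the bar.
- The base corners fit up to 2 pixels off, evenly at both ends, so I did not correct for it.

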